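Close the split gearbox and hold it shut

ROBOT

A 6-joint arm with a two-finger parallel gripper is mounted at the origin on the work surface. World frame = base frame: x ahead of the robot, y to its left, z up, the work surface at z = 0. Lengths are in m, angles in rad, forces in N, time in s.
With the tool pointing down it reaches from about 0.3 to 0.875 m from the base axis. Payload 6.4 kg.
Tool frame: the origin (TCP) lies where the fingers leave the gripper's body, on its centre line; the fingertips stand 73 mm ahead of it and the grasp point (between the pads) lies 54 mm ahead of it; z points along the fingers, y is the line along which they close (so a half turn about z gives the same grasp; the last joint's range is limited). The gripper opens to 85 mm and grips with 20 to 120 N. Pads are 22 mm wide; open, the fingers measure 114 mm over their backs; the gripper's body (76 mm by 85 mm) begins 54 mm behind the grasp point. The pads swing forward as they close: fully open they stand 13 mm farther back than shut.
Start: joints at [-1.351, 0.181, 1.607, -0, 1.354, -0.206], TCP at [0.238, -0.524, 0.304] pointing down, gripper open.
Joint ranges: [-2.99, 2.99], [-0.89, 2.07], [0.3, 2.58], [-1.14, 4.28], [0, 2.63], [-3.12, 3.12]. Speed limits (rad/s): [2.57, 2.57, 3.01, 3.14, 3.14, 3.14].

INTERFACE

Orientations are given as a unit quaternion [w, x, y, z].
In Python, from bench import ctrl gives the robot as it stands.
- The arm moves only by the tool carry_out, never from a script. Its argument "steps" is one flat list of numbers, 7 for each row, row after row: the shift along the tool's x, y, z in m, then the turn, a rotation vector about the tool's x, y, z in rad, then the opening, from 0 (shut) to 1 (fully open). In form: [dx, dy, dz, wx, wy, wz, claw, dx, dy, dz, wx, wy, wz, claw, ...]. A call has 1 to 20 rows; each row is the pose to reach, as a shift and turn from the pose commanded when the call began, along the tool's axes at that moment; what a row does not reach only later rows make up. A row lasts 1/10 s, in which the tool goes at most 50 mm and 8.59 degrees, less where a joint would pass 70% of its speed; a pose out of reach is approached as far as the arm can. A call with a gripper value outside its range is refused whole. The fingers move at their own pace and stop on an object; the grip force is fixed at half the most. Time passes only in rows, so rows that repeat a pose let the fingers close. It gives the time, the measured TCP pose, the force, the opening and the grip force at its end, in the units of the state.
- ctrl.get_obs(): the state, without advancing time (a new reading comes with each control period).
- ctrl.camera(name): name is "side" or "top"; returns the picture (420x560x3 uint8, red, green, blue); there is no depth.
- ctrl.camera_params(name): a dict with "vertical_fov" (degrees; the focal length in pixels is half the picture's height over the tangent of half this angle, whatever the lens; pixels are square), "cx", "cy" (the principal point, pixels), "cam_to_world" (4x4, takes a point from camera to world coordinates). Camera axes: x right, y down, z forward; pixel columns grow to the right and rows downward; lengths in m; the calibration is good to about 2 mm. A picture is of the moment at which its call begins. camera_params takes no time and is no camera call.
- ctrl.hand_in(): hands the job in; it is judged then, once.
The state is a dict: "time_s": time; "q": joint angles; "dq": joint speeds; "joint_efforts": joint torques, N m; "eef_pos": TCP position; "eef_rot": TCP orientation; "wrist_force": force on the tool from outside, world axes, zero at the start; "torque": the same for the moment, N m; "opening": opening from 0.0 (shut) to 1.0 (fully open); "grasp_force": force on a finger pad.
Only numpy, scipy, OpenCV 4.12 (cv2) and the standard library are available. Lean on these libraries where they do the work, as an engineer would, in place of code of your own. Each camera call takes 0.05 s, during which the arm holds its last target. There are 200 camera calls.

TASK

Tip the parts tub's loose lid up by its grip while its far edge still rests on the rim, then lift it off and lay it flat on the bench, grip upward, clear of tub and gearbox. Take the green upper gearbox half out of the tub, fit it over the two dowels of the lower half (brass plugs at the same end) until the joint is fully closed, and finish still holding it, pressed down firmly with about 15 N, so that the bolts can be started. Do not drop anything or disturb the oil can, bolt dish or screwdriver.

Things in the scene. Friction and masses are not known exactly. Their poses are not given: they have to be found in the camera images.
- lid_grip (a point): Loose white lid of the parts tub: centre of the upright grey grip (12 mm thick along lid x, 44 wide, 26 tall) on its near edge, 13 mm above the plate's upper face. Axes = lid axes: x from grip to far edge, z up. Plate 188 (x) x 156 (y) x 4 mm, 110 g; a 5 mm bead under it sits loosely inside the rim. Closed, its axes are the tub's.
- lid_centre (a point): Centre of the lid's plate, 2 mm above its underside, 80 mm along lid x from the grip's centre. Lying on the bench on its bead this point is 7 mm up.
- lid_far (a point): Middle of the lid's far edge, on the plate's underside, over the tub's far rim: 170 mm along lid x from the grip's centre, 17 mm below it. The lid tips about this edge.
- tub_centre (a point): Centre of the open mouth of the blue parts tub, at rim height, 62 mm above the bench. The tub is fixed to the bench: 180 mm (its x) by 148 mm (its y) outside, walls and floor 4 mm thick; x runs from the lid's grip end to the far end.
- tub_far (a point): Middle of the tub's far rim, outer edge, 62 mm up; the lid's far edge rests here.
- cover_dome (a point): Green upper gearbox half, in the tub, joint face down: centre of its dome, 31 mm above that face. Hollow, 340 g; flange 116 (x) x 84 (y) x 10 mm, bosses to 14 mm. Dome: flat parallel sides 42 mm apart (y), 62 mm long (x), from flange to 46 mm above the joint face, for gripping. x runs from end A to end B; the brass plug (3 mm high) on the roof is nearer end A.
- hole_a (a point): Centre of the upper half's dowel hole at end A, on its joint face (underside): 46.5 mm along -x, 27 mm along +y and 31 mm below the dome point. The hole goes through the flange, 11.5 mm wide.
- hole_b (a point): Centre of the upper half's dowel hole at end B, on its joint face: 46.5 mm along +x, 17 mm along -y, 31 mm below the dome point; 11.5 mm wide. It does not fit turned end for end.
- housing_joint (a point): Middle of the joint face of the lower gearbox half, 55 mm above the bench; bolted down on a steel plate. Outline 116 x 84 mm and axes as the upper half seated on it (x from end A to end B, z up). A bronze worm wheel stands 26 mm above the face in the middle, its shaft along y. End A has a brass plug on its end wall.
- dowel_a (a point): Foot of the steel dowel at end A, on the joint face: 10 mm thick, stands 14 mm up, its top 6 mm tapered to 4 mm. hole_a goes over it.
- dowel_b (a point): Foot of the steel dowel at end B, on the joint face, same size. hole_b goes over it.
- oiler: Bystander: copper oil can 60 mm across and 160 mm tall, standing; origin at the centre of its underside
- bolt_dish: Bystander: round steel dish of bolts, 90 mm across, 20 mm high; origin at the centre of its underside
- screwdriver: Bystander: screwdriver 200 mm long lying on the bench
Mind the look-alikes: they are no part of the job. Of the things that look like the part that bears tub_centre, take the one that is farthest from the robot's base at the start.

How it is judged:
By the outcome, as a careful person would: the job done as asked, in the order asked, and still so for the second after the job is handed in, while the arm keeps its last pose, push and grip.
It also fails if it takes over 61 s, if anything falls off the work surface, if the arm or the gripper's body presses on something with over 40 N, if the wrist force passes 120 N, or if a joint passes its speed limit or range.

## Working session

There is one attempt and no reset: what is moved stays moved. The work goes in short steps, Python scripts to look and compute and a tool call to move; the robot and the scene stay as the last step left them, time stands still between calls to the robot, and variables do not carry over. Pictures are saved under pics/ and viewed, at most 10 in all, crops included, and the job is handed in when it is done.

Besides the shell and the picture viewer there is one more tool, called after "Call:" as a command line: name --argument value ..., lists and objects as JSON in quotes. carry_out: Moves the arm, as the interface text tells. Its arguments: {"type":"object","properties":{"steps":{"type":"array"}},"required":["steps"]}

```bash
ls; mkdir -p pics
python3 - <<'E'
from bench import ctrl
import cv2,numpy as np
for n in("top","side"):
    p=ctrl.camera_params(n);print(n,p)
    cv2.imwrite(f"pics/{n}0.png",ctrl.camera(n)[:,:,::-1])
print(ctrl.get_obs())
E
```

```text
pics
top {'vertical_fov': 55.88654306665896, 'cx': 280.7558551750864, 'cy': 210.86337739232866, 'cam_to_world': array([[-0.01563812, -0.98473861,  0.17333585,  0.38582675],
       [-0.9997786 ,  0.01295889, -0.01657786,  0.01894371],
       [ 0.01407862, -0.17355672, -0.98472324,  0.89714253],
       [ 0.        ,  0.        ,  0.        ,  1.        ]])}
side {'vertical_fov': 45.79228434192045, 'cx': 285.0304804529592, 'cy': 200.03840589270717, 'cam_to_world': array([[-0.79369942, -0.33787147,  0.50584988, -0.06974706],
       [-0.60826735,  0.45067463, -0.65337831,  0.7834812 ],
       [-0.00721582, -0.82627795, -0.56321637,  0.75550689],
       [ 0.        ,  0.        ,  0.        ,  1.        ]])}
{'time_s': 0.1, 'q': array([-1.35128116e+00,  1.81467560e-01,  1.60793088e+00, -7.01694677e-06,
        1.35379957e+00, -2.06276201e-01]), 'dq': array([-0.00059069,  0.00124605, -0.00306622, -0.0003441 , -0.00076637,
        0.00054046]), 'joint_efforts': array([ 4.64543955e-04, -4.45879233e+01, -3.52238059e+01, -3.56580949e-04,
        4.13594011e-03, -1.29342542e-06]), 'eef_pos': array([ 0.23743812, -0.52325448,  0.30306264]), 'eef_rot': array([-8.02636370e-04,  9.77422706e-01,  2.11291763e-01, -8.73877749e-06]), 'wrist_force': array([-0.27100774, -0.51520293,  0.40324236]), 'torque': array([ 0.0044043 , -0.02040386,  0.03806524]), 'grasp_force': 0.0, 'opening': 1.0040591056732824}
```

View pics/top0.png

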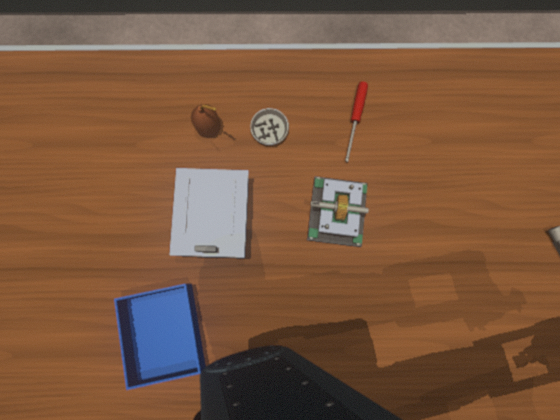

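View pics/side0.png

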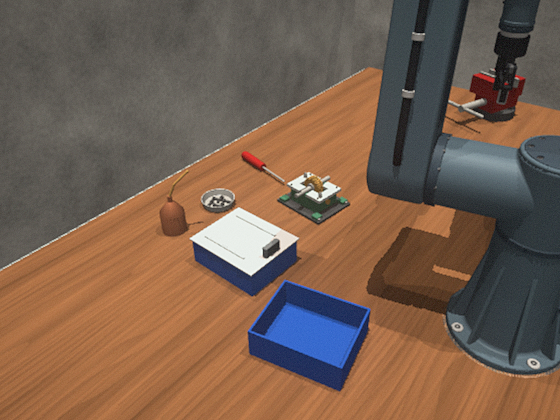

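The top view shows the lidded tub at about (210,213) with its grip at (205,248). The lower half is at (341,210), and the empty look-alike tub is at (158,335). The side view agrees: lid (245,245), grip (271,248), housing (314,190). Next I'll enlarge the parts that matter.

```bash
cat > h.py <<'E'
from bench import ctrl
import cv2,numpy as np
from scipy.spatial.transform import Rotation as R
def P(n):
    p=ctrl.camera_params(n); f=210/np.tan(np.radians(p["vertical_fov"]/2)); return f,p["cx"],p["cy"],p["cam_to_world"]
def ray(n,u,v):
    f,cx,cy,T=P(n); d=T[:3,:3]@np.array([(u-cx)/f,(v-cy)/f,1]); return T[:3,3],d
def atz(n,u,v,z):
    o,d=ray(n,u,v); return o+d*(z-o[2])/d[2]
def proj(n,X):
    f,cx,cy,T=P(n); c=(np.atleast_2d(X)-T[:3,3])@T[:3,:3]; return np.c_[cx+f*c[:,0]/c[:,2],cy+f*c[:,1]/c[:,2]]
def tri(uvt,uvs):
    (a,d),(b,e)=ray("top",*uvt),ray("side",*uvs); s=np.linalg.lstsq(np.c_[d,-e],b-a,rcond=None)[0]
    p,q=a+d*s[0],b+e*s[1]; return (p+q)/2,np.linalg.norm(p-q)
def crop(im,x,y,w,h,k):
    return cv2.resize(im[y:y+h,x:x+w],(w*k,h*k),interpolation=cv2.INTER_CUBIC)
def pose():
    o=ctrl.get_obs(); q=o["eef_rot"]; return o["eef_pos"],R.from_quat(np.r_[q[1:],q[0]])
def toward(p,Rt):  # shift & rotvec in tool axes
    a,Ra=pose(); return Ra.inv().apply(np.array(p)-a),(Ra.inv()*Rt).as_rotvec()
E
python3 - <<'E'
from h import *
t=cv2.imread("pics/top0.png");s=cv2.imread("pics/side0.png")
a=crop(t,300,170,80,80,5);b=crop(s,275,165,80,60,5);c=crop(t,165,160,100,50*2,3);d=crop(s,185,205,120,90,3)
im=np.zeros((700,800,3),np.uint8)
im=np.zeros((600,800,3),np.uint8);im[:400,:400]=a;im[:300,400:]=b;im[300:570,400:760]=d
cv2.imwrite("pics/c1.png",im)
# lid top mask
m=((t.min(2)>150)).astype(np.uint8);m[:,:165]=0;m[:,260:]=0;m[:150]=0;m[270:]=0
cs=max(cv2.findContours(m,0,2)[0],key=cv2.contourArea)
w=np.array([atz("top",u,v,.066)[:2] for u,v in cs[:,0]],np.float32)*1000
print(cv2.minAreaRect(w),cv2.boxPoints(cv2.minAreaRect(w)))
E
```

```text
((533.3001098632812, 157.37911987304688), (154.53810119628906, 186.6636962890625), 87.40234375) [[436.5622    84.419464]
 [623.03406   75.95947 ]
 [630.038    230.33878 ]
 [443.56616  238.79877 ]]
```

View pics/c1.png

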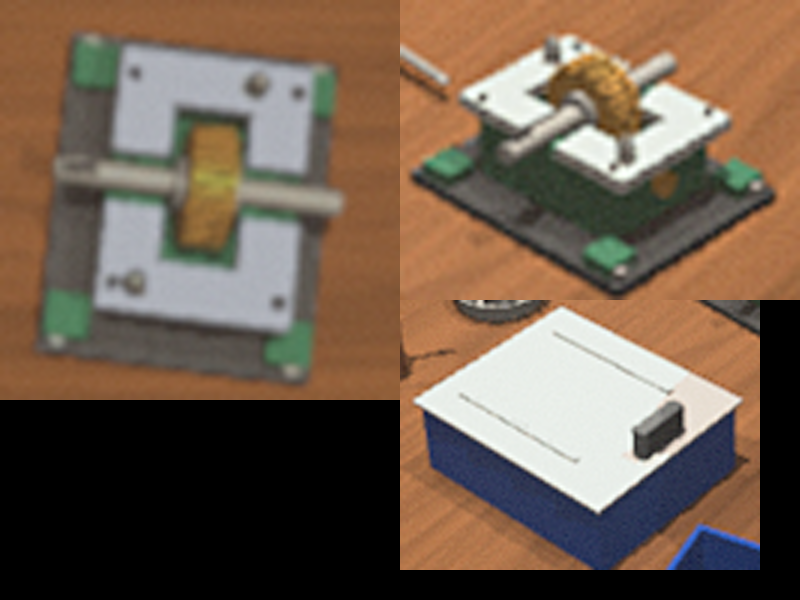

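The housing crop shows dowel A at lower left (135,283 in the crop), dowel B at upper right (258,85), and the brass plug on the robot-side end wall. So housing x points away from the robot. The lid measures 154.5 × 186.7 mm, which matches the given size.

Run:
```python
from h import *
t=cv2.imread("pics/top0.png").astype(int);s=cv2.imread("pics/side0.png").astype(int)
# grip dark mask
m=(t.max(2)<140).astype(np.uint8);k=np.zeros_like(m);k[238:254,190:222]=1;m*=k
ys,xs=np.nonzero(m);print("grip top px",xs.mean(),ys.mean(),len(xs),atz("top",xs.mean(),ys.mean(),.082))
m=(s.max(2)<140).astype(np.uint8);k=np.zeros_like(m);k[237:260,260:282]=1;m*=k
ys2,xs2=np.nonzero(m);print("side",xs2.mean(),ys2.mean(),len(xs2),tri((xs.mean(),ys.mean()),(xs2.mean(),ys2.mean())))
print("lid centre model proj side",proj("side",[[.5333,.1574,.066],[.4366,.0844,.066],[.623,.076,.066],[.630,.2303,.066],[.4436,.2388,.066]]))
# housing
m=(t.min(2)>150)
c0=atz("top",341,210,.055);pts=[]
for v,u in zip(*np.nonzero(m)):
    w=atz("top",u,v,.055)[:2]-c0[:2]
    if abs(w[1])<.06 and .02<abs(w[0])<.075: pts.append((w+c0[:2])*1000)
r=cv2.minAreaRect(np.float32(pts));print("housing",r,cv2.boxPoints(r))
for n,l in(("top",[(135,283),(258,85)]),):
    for x,y in l: print("dowel~",atz("top",(x+.5)/5-.5+300,(y+.5)/5-.5+170,.062))
for z,px in((.03,(205,122)),(0,(269,128)),(.05,(550,235)),(0.03,(170,380)),(0.06,(200,370))): print(px,atz("top",*px,z))
print(toward([.4535,.161,.24],R.from_matrix(np.array([[.0453,.999,0],[.999,-.0453,0],[0,0,-1]]).T)))
```

```text
grip top px 207.3013698630137 248.8972602739726 146 [0.45210399 0.15709865 0.082     ]
side 272.5981735159817 250.12785388127853 219 (array([0.45141763, 0.15775349, 0.07259626]), np.float64(0.003413346332086286))
lid centre model proj side [[243.15858647 237.83984698]
 [297.81584432 237.77916322]
 [237.61824607 207.0024644 ]
 [188.65518096 237.87785266]
 [249.78679199 274.73225703]]Traceback (most recent call last):
  File "<stdin>", line 13, in <module>
  File "h.py", line 9, in atz
    o,d=ray(n,u,v); return o+d*(z-o[2])/d[2]
        ~~~^^^^^^^
  File "h.py", line 7, in ray
    f,cx,cy,T=P(n); d=T[:3,:3]@np.array([(u-cx)/f,(v-cy)/f,1]); return T[:3,3],d
              ~^^^
  File "h.py", line 5, in P
    p=ctrl.camera_params(n); f=210/np.tan(np.radians(p["vertical_fov"]/2)); return f,p["cx"],p["cy"],p["cam_to_world"]
ValueError: time passes only in moves, steps and waits
```

```bash
sed -i 's/^def P(n):/from functools import lru_cache\n@lru_cache\ndef P(n):/' h.py
python3 - <<'E'
from h import *
t=cv2.imread("pics/top0.png").astype(int)
m=(t.min(2)>150)
c0=atz("top",341,210,.055);pts=[]
for v,u in zip(*np.nonzero(m)):
    w=atz("top",u,v,.055)[:2]-c0[:2]
    if abs(w[1])<.06 and .02<abs(w[0])<.075: pts.append((w+c0[:2])*1000)
r=cv2.minAreaRect(np.float32(pts));print("housing",r,cv2.boxPoints(r))
for x,y in [(135,283),(258,85)]: print("dowel~",atz("top",(x+.5)/5-.5+300,(y+.5)/5-.5+170,.062))
for z,px in((.03,(205,122)),(0,(269,128)),(.05,(550,235)),(0.06,(200,370))): print(px,atz("top",*px,z))
print(toward([.4535,.160,.24],R.from_matrix(np.array([[.0453,.999,0],[.999,-.0453,0],[0,0,-1]]).T)))
E
```

```text
housing ((541.406005859375, -125.3840560913086), (82.83575439453125, 114.67290496826172), 81.8529281616211) [[ 478.77872 -158.25851]
 [ 592.2943  -174.50934]
 [ 604.0333   -92.5096 ]
 [ 490.5177   -76.25877]]
dowel~ [ 0.49836185 -0.09230118  0.062     ]
dowel~ [ 0.58430578 -0.14890279  0.062     ]
(205, 122) [0.74912119 0.17603525 0.03      ]
(269, 128) [0.74504775 0.02877485 0.        ]
(550, 235) [ 0.47405703 -0.57896461  0.05      ]
(200, 370) [0.21219738 0.17140527 0.06      ]
(array([ 0.47896305, -0.53290492,  0.06405511]), array([-0.00123384, -0.00115372, -1.09968889]))
```

Call:
carry_out --steps '[0.03,-0.033,0.004,0,0,-0.1,1,0.07,-0.08,0.01,0,0,-0.2,1,0.479,-0.533,0.064,0,0,-1.1,1,0.479,-0.533,0.064,0,0,-1.1,1,0.479,-0.533,0.064,0,0,-1.1,1,0.479,-0.533,0.064,0,0,-1.1,1,0.479,-0.533,0.064,0,0,-1.1,1,0.479,-0.533,0.064,0,0,-1.1,1,0.479,-0.533,0.064,0,0,-1.1,1,0.479,-0.533,0.064,0,0,-1.1,1,0.479,-0.533,0.064,0,0,-1.1,1,0.479,-0.533,0.064,0,0,-1.1,1,0.479,-0.533,0.064,0,0,-1.1,1,0.479,-0.533,0.064,0,0,-1.1,1,0.479,-0.533,0.064,0,0,-1.1,1,0.479,-0.533,0.064,0,0,-1.1,1,0.479,-0.533,0.064,0,0,-1.1,1,0.479,-0.533,0.064,0,0,-1.1,1,0.479,-0.533,0.064,0,0,-1.1,1]'

```text
time_s: 2.0
eef_pos: [0.4535, 0.1586, 0.24]
eef_rot: [0.0, 0.723, 0.69, -0.0]
wrist_force: [0.2, -1.0, 0.9]
opening: 1.001
grasp_force: 0.0
```

Call:
carry_out --steps '[0,0,0.03,0,0,0,1,0,0,0.065,0,0,0,1,0,0,0.09,0,0,0,1,0,0,0.098,0,0,0,1,0,0,0.099,0,0,0,0.6,0,0,0.099,0,0,0,0.3,0,0,0.099,0,0,0,0,0,0,0.099,0,0,0,0,0,0,0.099,0,0,0,0,0,0,0.099,0,0,0,0,0,0,0.099,0,0,0,0,0,0,0.099,0,0,0,0]'

```text
time_s: 3.2
eef_pos: [0.4543, 0.1597, 0.1419]
eef_rot: [0.001, 0.723, 0.691, 0.001]
wrist_force: [-1.2, -0.4, 5.8]
opening: 0.129
grasp_force: 59.6
```

Call:
carry_out --steps '[0,0.002,-0.0042,0.025,0,0,0,0,0.0042,-0.0084,0.05,0,0,0,0,0.0065,-0.0126,0.075,0,0,0,0,0.0088,-0.0166,0.1,0,0,0,0,0.0113,-0.0206,0.125,0,0,0,0,0.0138,-0.0245,0.15,0,0,0,0,0.0165,-0.0284,0.175,0,0,0,0,0.0192,-0.0322,0.2,0,0,0,0,0.0221,-0.0359,0.225,0,0,0,0,0.025,-0.0396,0.25,0,0,0,0,0.028,-0.0432,0.275,0,0,0,0,0.0311,-0.0467,0.3,0,0,0,0,0.0311,-0.0467,0.3,0,0,0,0,0.0311,-0.0467,0.3,0,0,0]'

```text
time_s: 4.6
eef_pos: [0.485, 0.1582, 0.1875]
eef_rot: [-0.107, 0.715, 0.683, -0.103]
wrist_force: [2.1, 0.5, 0.0]
opening: 0.127
grasp_force: 58.7
```

Run:
```python
from h import *
print(ctrl.get_obs()["torque"])
t=ctrl.camera("top");s=ctrl.camera("side")
cv2.imwrite("pics/c2.png",np.hstack([crop(t,150,150,130,150,3),crop(s,170,150,135,150,3)])[:,:,::-1])
```

```text
[ 0.03485252 -0.59593817  0.00233867]
```

View pics/c2.png

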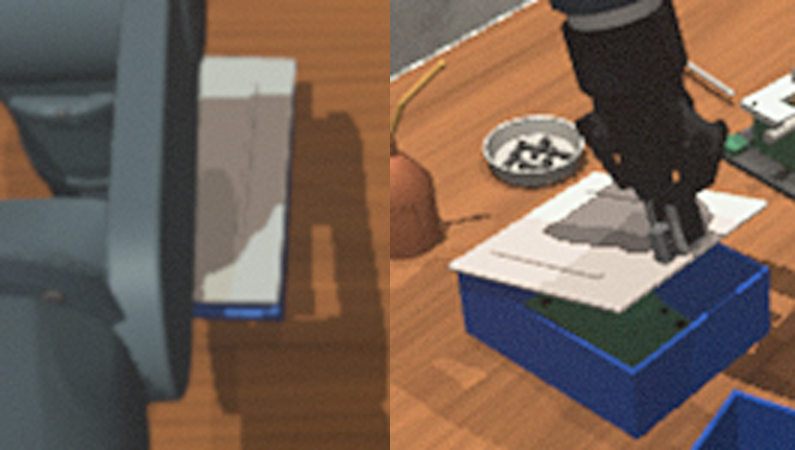

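The lid is tipped about 17° with its far edge still on the rim at crop (450,268), and the green flange is visible inside. Now I'll lift it off and level it.

Call:
carry_out --steps '[0,-0.002,-0.0064,0,0,0,0,0,-0.006,-0.019,0,0,0,0,0,-0.0118,-0.038,0,0,0,0,0,-0.0177,-0.057,0,0,0,0,0,-0.0236,-0.076,-0.04,0,0,0,0,-0.0295,-0.096,-0.1,0,0,0,0,-0.0355,-0.115,-0.16,0,0,0,0,-0.0384,-0.124,-0.22,0,0,0,0,-0.0384,-0.124,-0.26,0,0,0,0,-0.0384,-0.124,-0.3,0,0,0,0,-0.0384,-0.124,-0.3,0,0,0]'

```text
time_s: 5.8
eef_pos: [0.4837, 0.1584, 0.3185]
eef_rot: [0.0, 0.723, 0.691, 0.0]
wrist_force: [0.3, -0.3, -1.5]
opening: 0.127
grasp_force: 58.6
```

Run:
```python
from h import *
print(pose()[0],pose()[1].as_matrix().round(4),ctrl.get_obs()["q"],ctrl.get_obs()["torque"]); print(toward([.42,-.39,.2],pose()[1]))
```

```text
[0.48374995 0.15839916 0.31854894] [[ 4.45e-02  9.99e-01  1.10e-03]
 [ 9.99e-01 -4.45e-02  1.00e-04]
 [ 2.00e-04  1.10e-03 -1.00e+00]] [8.28770000e-02 1.80642317e-02 1.75410477e+00 3.98455034e-05
 1.36826801e+00 1.27425154e-01] [ 0.02628256  0.10781308 -0.06117065]
(array([-0.55071639, -0.03939543,  0.11840185]), array([0., 0., 0.]))
```

Call:
carry_out --steps '[-0.02,-0.001,0,0,0,0,0,-0.055,-0.004,0,0,0,0,0,-0.1,-0.007,0,0,0,0,0,-0.145,-0.01,0.01,0,0,0,0,-0.19,-0.013,0.02,0,0,0,0,-0.235,-0.017,0.03,0,0,0,0,-0.28,-0.02,0.04,0,0,0,0,-0.325,-0.023,0.05,0,0,0,0,-0.37,-0.026,0.06,0,0,0,0,-0.415,-0.03,0.07,0,0,0,0,-0.46,-0.033,0.085,0,0,0,0,-0.505,-0.036,0.1,0,0,0,0,-0.535,-0.039,0.12,0,0,0,0,-0.551,-0.039,0.145,0,0,0,0,-0.551,-0.039,0.17,0,0,0,0,-0.551,-0.039,0.195,0,0,0,0,-0.551,-0.039,0.212,0,0,0,0,-0.551,-0.039,0.222,0,0,0,0,-0.551,-0.039,0.228,0,0,0,0,-0.551,-0.039,0.23,0,0,0,0]'

```text
time_s: 7.8
eef_pos: [0.421, -0.3906, 0.0874]
eef_rot: [-0.0, 0.723, 0.691, 0.0]
wrist_force: [-1.0, -0.1, -1.0]
opening: 0.129
grasp_force: 58.6
```

Run:
```python
from h import *
cv2.imwrite("pics/top3.png",ctrl.camera("top")[:,:,::-1])
s=ctrl.camera("side");cv2.imwrite("pics/side3.png",s[:,:,::-1])
print(pose()[0],ctrl.get_obs()["wrist_force"],ctrl.get_obs()["torque"])
t=cv2.imread("pics/top3.png");im=np.zeros((600,800,3),np.uint8)
im[:320,:448]=cv2.resize(t,(448,336))[:320];im[:300,448:]=crop(t,160,155,88,75,4);im[320:,:]=0;q=crop(cv2.imread("pics/side3.png"),180,190,130,90,3);im[320:590,:390]=q
q=crop(cv2.imread("pics/side3.png"),360,90,130,90,3);im[320:590,400:790]=q
cv2.imwrite("pics/c3.png",im)
```

```text
[ 0.42119017 -0.39079369  0.08801014] [ 0.0459      0.81335891 -1.28317453] [0.01095973 0.12334475 0.03259533]
```

View pics/c3.png

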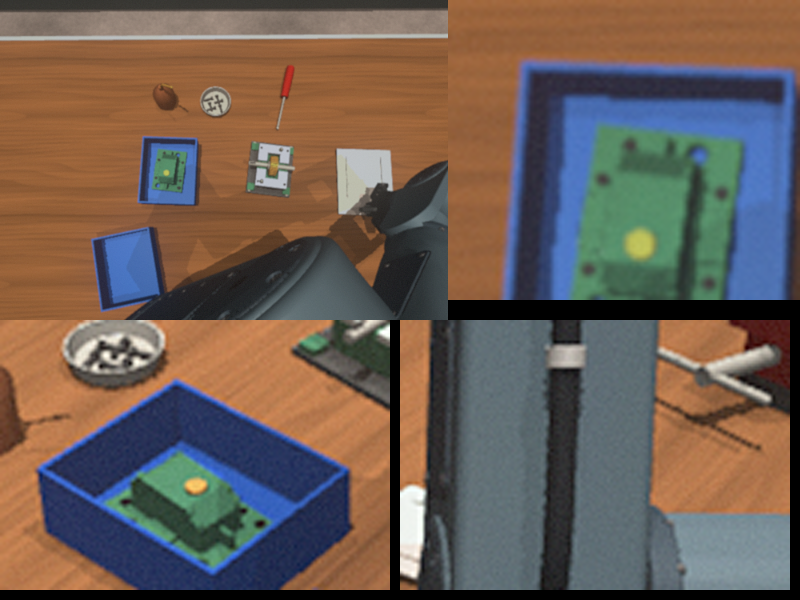

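The lid hovers over clear bench. The tub holds the green half, with the brass plug at the robot end (composite 640,243), so its x also points away from the robot. Next: set the lid down and release it.

Call:
carry_out --steps '[0,0,0.0015,0,0,0,0,0,0,0.003,0,0,0,0,0,0,0.0035,0,0,0,0,0,0,0.0035,0,0,0,0]'

```text
time_s: 8.3
eef_pos: [0.4212, -0.3909, 0.0849]
eef_rot: [0.001, 0.723, 0.691, -0.0]
wrist_force: [-1.9, 1.2, 5.4]
opening: 0.12
grasp_force: 59.4
```

Run:
```python
from h import *
t=cv2.imread("pics/top3.png").astype(int);b,g,r=t[...,0],t[...,1],t[...,2]
m=((g>b*1.15)&(g>r*1.15)&(g>45));m[:, :165]=0;m[:,250:]=0;m[:165]=0;m[260:]=0
ys,xs=np.nonzero(m);print(len(xs),xs.min(),xs.max(),ys.min(),ys.max())
w=np.float32([atz("top",u,v,.014)[:2]*1000 for u,v in zip(xs,ys)])
print("flange",cv2.minAreaRect(w),cv2.boxPoints(cv2.minAreaRect(w)).round(1).tolist())
pm=(r>150)&(g>130)&(b<110);pm[:,:180]=0;pm[:,240:]=0;pm[:170]=0;pm[260:]=0
ys,xs=np.nonzero(pm);print("plug",len(xs),atz("top",xs.mean(),ys.mean(),.053))
bm=(b>120)&(b>r*1.8)&(b>g*1.3);
crop4=lambda x,y:((x-448+.5)/4-.5+160,(y+.5)/4-.5+155)
for p in((598,126),(744,142)):print("flange far corner",atz("top",*crop4(*p),.014))
for p in((525,64),(792,70)):print("tub rim far corner",atz("top",*crop4(*p),.062))
```

```text
1630 190 232 187 239
flange ((539.2879638671875, 160.12753295898438), (83.28143310546875, 113.1829833984375), 82.7960433959961) [[477.8999938964844, 125.9000015258789], [590.2000122070312, 111.69999694824219], [600.7000122070312, 194.3000030517578], [488.3999938964844, 208.5]]
plug 33 [0.52618147 0.1626057  0.053     ]
flange far corner [0.60115125 0.19416075 0.014     ]
flange far corner [0.59075725 0.1109035  0.014     ]
tub rim far corner [0.62452728 0.22490127 0.062     ]
tub rim far corner [0.61946192 0.08002581 0.062     ]
```

Contact with the bench is confirmed at 0.0849 m. I'm releasing the lid, rising, and moving over the cover, which I measured at (0.539, 0.160) with yaw −7.2°.

Call:
carry_out --steps '[0,0,0,0,0,0,0.3,0,0,0,0,0,0,0.6,0,0,0,0,0,0,0.75,0,0,0,0,0,0,0.75,0,0,-0.015,0,0,0,0.75,0,0,-0.045,0,0,0,0.75,0,0,-0.085,0,0,0,0.75,0,0,-0.125,0,0,0,0.75,0.03,0.005,-0.15,0,0,-0.12,0.75,0.08,0.013,-0.155,0,0,-0.26,0.75,0.13,0.022,-0.155,0,0,-0.4,0.75,0.18,0.03,-0.155,0,0,-0.54,0.75,0.23,0.038,-0.155,0,0,-0.68,0.75,0.28,0.047,-0.155,0,0,-0.82,0.75,0.33,0.055,-0.155,0,0,-0.96,0.75,0.38,0.064,-0.155,0,0,-1.1,0.75,0.43,0.072,-0.155,0,0,-1.24,0.75,0.48,0.08,-0.155,0,0,-1.38,0.75,0.53,0.089,-0.155,0,0,-1.49,0.75,0.556,0.0935,-0.155,0,0,-1.49,0.75]'

```text
time_s: 10.3
eef_pos: [0.5395, 0.164, 0.2403]
eef_rot: [0.001, 0.06, 0.998, 0.0]
wrist_force: [-0.8, -1.7, -0.4]
opening: 0.755
grasp_force: 0.0
```

Run:
```python
from h import *
c,s=np.cos(np.radians(82.8)),np.sin(np.radians(82.8))
Rt=R.from_matrix(np.array([[-s,c,0],[c,s,0],[0,0,-1]]).T)
o=ctrl.get_obs();print(o["eef_pos"],o["q"],o["opening"],toward([.5393,.1601,.091],Rt))
s=ctrl.camera("side");cv2.imwrite("pics/side4.png",s[:,:,::-1]);cv2.imwrite("pics/c4.png",np.hstack([crop(s,170,130,200,150,2),crop(s,350,80,200,150,2)])[:,:,::-1])
```

```text
[0.53945799 0.16397093 0.24032837] [ 8.43520055e-02  2.19989302e-01  1.69569105e+00  5.93601315e-04
  1.22414965e+00 -1.36596645e+00] 0.755233520684619 (array([-6.84350687e-05, -3.99700890e-03,  1.49325113e-01]), array([0.0009095 , 0.00160986, 0.00498465]))
```

View pics/c4.png

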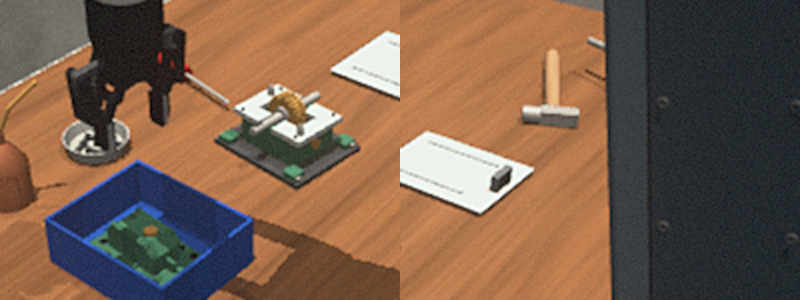

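The lid lies flat with its grip up at (500,178), and the gripper hangs above the tub. Descending onto the dome.

Call:
carry_out --steps '[0,-0.004,0.02,0,0,0.005,0.75,0,-0.004,0.05,0,0,0.005,0.75,0,-0.004,0.08,0,0,0.005,0.75,0,-0.004,0.105,0,0,0.005,0.75,0,-0.004,0.125,0,0,0.005,0.75,0,-0.004,0.14,0,0,0.005,0.75,0,-0.004,0.147,0,0,0.005,0.75,0,-0.004,0.149,0,0,0.005,0.75,0,-0.004,0.149,0,0,0.005,0.75]'

```text
time_s: 11.25
eef_pos: [0.5393, 0.1568, 0.0906]
eef_rot: [0.0, 0.065, 0.998, 0.0]
wrist_force: [-0.3, 0.2, 0.8]
opening: 0.746
grasp_force: 0.0
```

Call:
carry_out --steps '[0,0.001,0,0,0,0,0.6,0,0.001,0,0,0,0,0.5,0,0.001,0,0,0,0,0.4,0,0.001,0,0,0,0,0.2,0,0.001,0,0,0,0,0,0,0.001,0,0,0,0,0,0,0.001,0,0,0,0,0]'

```text
time_s: 11.95
eef_pos: [0.54, 0.1583, 0.0914]
eef_rot: [0.001, 0.065, 0.998, 0.0]
wrist_force: [-0.3, 2.7, 5.6]
opening: 0.482
grasp_force: 62.5
```

Call:
carry_out --steps '[0,0,-0.005,0,0,0,0,0,0,-0.02,0,0,0,0,0,0,-0.05,0,0,0,0,0,0,-0.085,0,0,0,0,0,0,-0.115,0,0,0,0,-0.001,-0.005,-0.13,0,0,0,0,-0.003,-0.025,-0.14,0,0,0,0,-0.008,-0.06,-0.14,0,0,0.004,0,-0.014,-0.1,-0.14,0,0,0.006,0,-0.02,-0.145,-0.14,0,0,0.008,0,-0.026,-0.19,-0.14,0,0,0.0115,0,-0.032,-0.23,-0.14,0,0,0.0115,0,-0.036,-0.26,-0.135,0,0,0.0115,0,-0.038,-0.276,-0.13,0,0,0.0115,0,-0.038,-0.281,-0.12,0,0,0.0115,0,-0.038,-0.281,-0.11,0,0,0.0115,0,-0.038,-0.281,-0.101,0,0,0.0115,0,-0.038,-0.281,-0.101,0,0,0.0115,0]'

```text
time_s: 13.75
eef_pos: [0.5389, -0.1239, 0.1887]
eef_rot: [-0.002, 0.07, 0.998, 0.001]
wrist_force: [-1.1, 0.4, -3.7]
opening: 0.483
grasp_force: 61.5
```

Run:
```python
from h import *
o=ctrl.get_obs();a=[o["eef_pos"]]
for i in range(3):
    t=ctrl.camera("top");a.append(ctrl.get_obs()["eef_pos"])
s=ctrl.camera("side");o=ctrl.get_obs();print(np.array(a),o["eef_rot"],o["q"],o["wrist_force"],o["torque"],o["opening"])
cv2.imwrite("pics/top5.png",t[:,:,::-1]);cv2.imwrite("pics/side5.png",s[:,:,::-1])
cv2.imwrite("pics/c5.png",np.hstack([crop(t,295,150,80,110,5),crop(s,275,130,80,110,5)])[:,:,::-1])
```

```text
[[ 0.53885193 -0.1239066   0.18869202]
 [ 0.53936433 -0.1241862   0.18963554]
 [ 0.53987307 -0.12455683  0.19046901]
 [ 0.54018706 -0.12490027  0.19098743]] [ 3.68423297e-04  7.05006704e-02  9.97511659e-01 -9.97472560e-05] [-4.41643756e-01  2.63975177e-01  1.75217783e+00  9.01025086e-05
  1.12468062e+00 -1.87136051e+00] [ 0.81304949  0.06597161 -2.00984851] [-0.02294316  0.01238759 -0.07745068] 0.4837494592970214
```

View pics/c5.png

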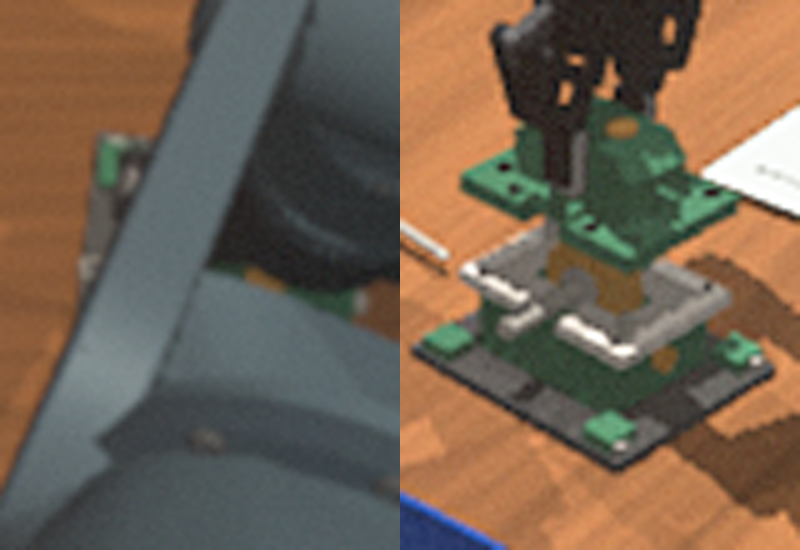

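The cover hovers over the housing and the top view is blocked by the arm. I'll overlay the predicted outlines on the side view to get the offset relative to the housing.

Run:
```python
from h import *
t=ctrl.camera("side");o=ctrl.get_obs();p=o["eef_pos"];q=o["eef_rot"];M=R.from_quat(np.r_[q[1:],q[0]]).as_matrix();print(p,M[:,1],M[:,2])
cv2.imwrite("pics/side6.png",t[:,:,::-1])
K=6
def draw(im,x0,y0,X,col):
    uv=proj("side",X); uv=((uv-[x0,y0]+.5)*K-.5)
    cv2.polylines(im,[np.int32(uv*16)],True,col,1,cv2.LINE_AA,4)
def rect(c,yaw,z,hx=.058,hy=.042):
    return [np.r_[np.array(c)+R.from_euler("z",yaw,degrees=True).as_matrix()[:2,:2]@[a*hx,b*hy],z] for a,b in((-1,-1),(1,-1),(1,1),(-1,1))]
a=crop(cv2.imread("pics/side0.png"),284,165,66,50,K)
draw(a,284,165,rect((.5414,-.1254),-8.15,.055),(0,0,255))
b=crop(cv2.imread("pics/side6.png"),282,145,66,50,K)
yaw=np.degrees(np.arctan2(M[1,1],M[0,1]))-90;print(yaw);fz=p[2]-.0874
for z in(fz,fz+.01):draw(b,282,145,rect(p[:2],yaw,z),(0,0,255))
cv2.imwrite("pics/c6.png",np.hstack([a,b]))
print(proj("side",rect((.5414,-.1254),-8.15,.055)),proj("side",rect(p[:2],yaw,fz+.01)))
d=[proj("side",np.r_[p[:2]+dd,fz])[0]-proj("side",np.r_[p[:2],fz])[0] for dd in([.001,0],[0,.001])];print(d)
```

```text
[ 0.54040108 -0.12537326  0.19146851] [ 1.40864340e-01  9.90028866e-01 -2.87521232e-04] [ 9.97573245e-04 -4.32354625e-04 -9.99999409e-01]
-8.097865310727158
[[340.42693976 188.10007987]
 [307.86533372 171.76300113]
 [285.88487829 183.43689053]
 [318.49489778 201.05947759]] [[342.06122705 168.54292937]
 [308.55652071 152.82065401]
 [286.04004619 164.09661644]
 [319.60410576 181.09308962]]
[array([-0.32221152, -0.12020718]), array([-0.22361365,  0.16099744])]
```

View pics/c6.png

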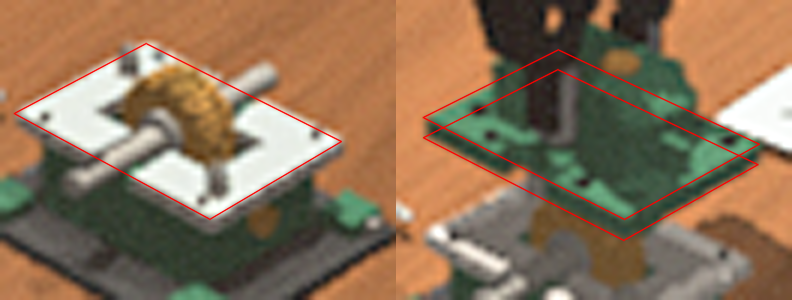

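The overlays match both the housing and the cover to under 1 px, so the offset is within about 1 mm. Lowering onto the dowel tapers.

Call:
carry_out --steps '[-0.0013,0,0.005,0,0,0,0,-0.0013,0,0.012,0,0,0,0,-0.0013,0,0.02,0,0,0,0,-0.0013,0,0.026,0,0,0,0,-0.0013,0,0.03,0,0,0,0,-0.0013,0,0.033,0,0,0,0,-0.0013,0,0.035,0,0,0,0,-0.0013,0,0.037,0,0,0,0,-0.0013,0,0.039,0,0,0,0,-0.0013,0,0.041,0,0,0,0,-0.0013,0,0.041,0,0,0,0,-0.0013,0,0.041,0,0,0,0,-0.0013,0,0.041,0,0,0,0]'

```text
time_s: 15.3
eef_pos: [0.5413, -0.126, 0.1501]
eef_rot: [0.0, 0.071, 0.997, -0.0]
wrist_force: [0.8, -0.4, -3.3]
opening: 0.481
grasp_force: 61.5
```

Run:
```python
from h import *
o=ctrl.get_obs();print(o["eef_pos"],o["eef_rot"],o["wrist_force"],o["torque"],o["opening"])
```

```text
[ 0.54132244 -0.12600412  0.15006103] [ 1.29251039e-04  7.10920543e-02  9.97469750e-01 -3.44207411e-05] [ 0.77712559 -0.35557027 -3.25783645] [-0.07995364  0.01072122  0.01007638] 0.48114141716925046
```

No contact force so far, with the face about 8 mm above the joint and both dowels in the holes. Continuing down.

Call:
carry_out --steps '[0,0,0.002,0,0,0,0,0,0,0.004,0,0,0,0,0,0,0.006,0,0,0,0,0,0,0.007,0,0,0,0,0,0,0.008,0,0,0,0,0,0,0.009,0,0,0,0,0,0,0.009,0,0,0,0,0,0,0.009,0,0,0,0]'

```text
time_s: 16.1
eef_pos: [0.5411, -0.126, 0.1424]
eef_rot: [-0.0, 0.071, 0.997, 0.0]
wrist_force: [-7.5, 0.8, 10.9]
opening: 0.485
grasp_force: 63.2
```

Call:
carry_out --steps '[0.0003,0,0.0001,0,0,0,0,0.0006,0,0.0002,0,0,0,0,0.0006,0,0.0002,0,0,0,0,0.0006,0,0.0002,0,0,0,0,0.0006,0,0.0002,0,0,0,0]'

```text
time_s: 16.6
eef_pos: [0.5411, -0.1259, 0.1424]
eef_rot: [0.0, 0.071, 0.997, -0.0]
wrist_force: [-4.9, 2.2, 10.9]
opening: 0.479
grasp_force: 63.1
```

Run:
```python
from h import *
s=ctrl.camera("side");t=ctrl.camera("top");o=ctrl.get_obs();print(o["eef_pos"],o["eef_rot"],o["wrist_force"],o["torque"],o["opening"])
im=np.hstack([crop(s,270,130,95,120,4),crop(s,170,170,95,120,4)]);cv2.imwrite("pics/c7.png",im[:,:,::-1])
```

```text
[ 0.54105587 -0.12595112  0.14235689] [ 4.24219820e-04  7.10047358e-02  9.97475887e-01 -5.05835111e-05] [-6.42113837  1.57859894 10.62486478] [0.67323742 0.66544857 0.12516609] 0.4828222418826191
```

View pics/c7.png

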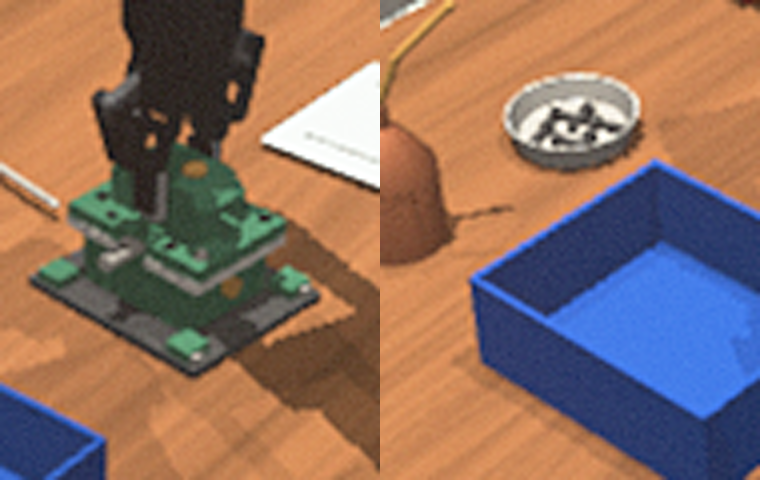

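The joint looks closed, with the brass plugs at the same end (crop 195,168 and 232,287), the tub empty and the dish untouched. I'll relieve the side load and bring the push up to about 15 N.

Call:
carry_out --steps '[0.0003,0,0.0002,-0.002,0,0,0,0.0006,0,0.0004,-0.004,0,0,0,0.0006,0,0.0004,-0.004,0,0,0,0.0006,0,0.0004,-0.004,0,0,0,0.0006,0,0.0004,-0.004,0,0,0]'

```text
time_s: 17.2
eef_pos: [0.541, -0.1261, 0.1424]
eef_rot: [0.001, 0.071, 0.997, 0.001]
wrist_force: [-4.0, 2.8, 11.9]
opening: 0.481
grasp_force: 63.3
```

Run:
```python
from h import *
f=[]
for i in range(6):
    ctrl.camera("side");o=ctrl.get_obs();f.append(np.r_[o["wrist_force"],o["torque"],o["eef_pos"]])
print(np.array(f).round(4))
```

```text
[[-4.46460e+00  1.58180e+00  1.09020e+01 -1.29000e-02  6.63200e-01
   3.61000e-02  5.41000e-01 -1.26200e-01  1.42400e-01]
 [-4.20010e+00  1.58350e+00  1.17106e+01 -5.59000e-02  6.65900e-01
  -7.32000e-02  5.41000e-01 -1.26100e-01  1.42400e-01]
 [-3.82790e+00  2.01820e+00  1.10679e+01 -7.40000e-02  7.44300e-01
   3.54000e-02  5.41000e-01 -1.26100e-01  1.42400e-01]
 [-3.80480e+00  2.98940e+00  1.11081e+01 -5.03000e-02  6.92800e-01
  -4.01000e-02  5.41000e-01 -1.26100e-01  1.42400e-01]
 [-4.33820e+00  1.43880e+00  1.21241e+01 -7.57000e-02  6.91600e-01
  -4.00000e-04  5.41000e-01 -1.26200e-01  1.42400e-01]
 [-2.78100e+00  2.22710e+00  1.00756e+01 -4.22000e-02  6.94300e-01
   1.32000e-02  5.41000e-01 -1.26100e-01  1.42400e-01]]
```

Call:
carry_out --steps '[0.0002,0,0.0005,0,0.002,0,0,0.0004,0,0.001,0,0.004,0,0,0.0004,0,0.0013,0,0.004,0,0,0.0004,0,0.0013,0,0.004,0,0,0.0004,0,0.0013,0,0.004,0,0]'

```text
time_s: 18.0
eef_pos: [0.5411, -0.1261, 0.1424]
eef_rot: [-0.0, 0.071, 0.997, 0.001]
wrist_force: [-7.6, 4.6, 18.5]
opening: 0.481
grasp_force: 64.3
```

Run:
```python
from h import *
f=[]
for i in range(6):
    ctrl.camera("side");o=ctrl.get_obs();f.append(np.r_[o["wrist_force"],o["torque"],o["eef_pos"]])
print(np.array(f).mean(0).round(4))
```

```text
[-7.03490e+00  3.73600e+00  1.96392e+01  1.39700e-01  8.82600e-01
  1.77000e-02  5.41100e-01 -1.26100e-01  1.42400e-01]
```

Call:
carry_out --steps '[0.0003,0,-0.0004,0,0,0,0,0.0005,0,-0.0008,0,0,0,0,0.0005,0,-0.0008,0,0,0,0,0.0005,0,-0.0008,0,0,0,0,0.0005,0,-0.0008,0,0,0,0]'

```text
time_s: 18.8
eef_pos: [0.541, -0.1261, 0.1424]
eef_rot: [0.001, 0.071, 0.997, 0.001]
wrist_force: [-1.8, 2.7, 10.7]
opening: 0.482
grasp_force: 63.2
```

Run:
```python
from h import *
f=[]
for i in range(8):
    ctrl.camera("side");o=ctrl.get_obs();f.append(np.r_[o["wrist_force"],o["torque"],o["eef_pos"]])
m=np.array(f).mean(0);print(m.round(4),np.array(f)[:,2])
if 13<m[2]<16.5: print(ctrl.hand_in())
```

```text
[-1.6543  2.6504 10.958   0.0346  0.1137  0.0606  0.541  -0.1261  0.1424] [11.34400411 10.90971406 10.74275025 10.70095468 11.27019713 11.00825792
 11.19199403 10.49620232]
```

Call:
carry_out --steps '[0,0,0.0003,0,0,0,0,0,0,0.0005,0,0,0,0,0,0,0.0005,0,0,0,0,0,0,0.0005,0,0,0,0]'

```text
time_s: 19.6
eef_pos: [0.541, -0.1261, 0.1424]
eef_rot: [0.0, 0.071, 0.997, 0.001]
wrist_force: [-3.4, 3.1, 14.8]
opening: 0.483
grasp_force: 63.8
```

Run:
```python
from h import *
f=[]
for i in range(8):
    ctrl.camera("side");o=ctrl.get_obs();f.append(np.r_[o["wrist_force"],o["torque"],o["eef_pos"]])
m=np.array(f).mean(0);print(m.round(4),np.array(f)[:,2])
if 13.3<m[2]<16.5: print(ctrl.hand_in())
```

```text
[-2.9898  3.6095 15.0232  0.0841  0.4135  0.0481  0.541  -0.1261  0.1424] [14.79105391 15.51689046 14.49875358 15.54569893 14.86221042 15.10213604
 14.94014079 14.92842795]
the job is handed in; nothing more can be done
None
```

The job is handed in at about 20 s: the lid lies flat on the bench, grip up, and the green half is seated on both dowels with brass plugs matching, held and pressed down at about 15 N.

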